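# Set the spray bench in order on its shaped mats

### The job

Put the glass jar, the spray gun air cap, the marker pen and the paint scraper back in their places: carry each to the cork mat that is cut to its shape and size and set it down wholly within that mat's outline, the jar upright, the air cap horns up, the pen lying along its mat, the scraper with its blade over the wide end. Leave the black roll of tape and the loose tin lid where they are.

Things in the scene. Friction and masses are not known exactly. Their poses are not given: they have to be found in the camera images.
- jar_c (a point): Centre (half-way up) of the glass jar with a yellow screwed-on lid, 62 mm across and 78 mm tall, round, standing upright; the lid is 57 mm across, from 64 mm up. z axis up.
- air_cap_c (a point): Centre (8 mm above its underside) of the small round brass air cap of a spray gun, 27 mm across, body 12 mm tall, with two small horns on top up to 16 mm. It stands horns up; z axis up.
- marker_c (a point): Centre of the marker pen (white with a black cap), 123 mm long along its y axis, 16 mm wide and thick, lying on the bench, z axis up.
- scraper_c (a point): Point in the handle of the paint scraper, where to grip it: on the centre line, 7 mm above its underside, 20 mm from the middle of its length toward the handle end. The scraper is 160 mm long along its x axis, +x toward the handle end, blade to -x; it lies flat, z axis up. The handle is 28 mm wide and 14 mm thick and reaches from 45 mm on the blade side of this point to 60 mm on the other; the thin blade, 60 mm wide, ends 100 mm from this point.
- jar_mat: Cork-faced mat with a thin dark rubber edge, fixed flat on the bench, 4 mm thick, a large disc 82 mm across; origin at the middle of its underside.
- cap_mat: Cork-faced mat with a thin dark rubber edge, fixed flat on the bench, 4 mm thick, a small disc 47 mm across, for the air cap; origin at the middle of its underside.
- marker_mat: Cork-faced mat with a thin dark rubber edge, fixed flat on the bench, 4 mm thick, a round-ended strip 143 mm long along its y axis and 37 mm wide, for the pen (either way round); origin at the middle of its underside.
- scraper_mat: Cork-faced mat with a thin dark rubber edge, fixed flat on the bench, 4 mm thick, in the outline of the scraper, 180 mm long along its x axis: the -x half is 80 mm wide (for the blade), the +x half 48 mm wide (for the handle). Origin at the middle of its length, underside; a scraper that lies right has the same x direction, and its handle point 20 mm to the +x side of this origin.
- tape_c (a point): Centre of the part-used black roll of tape, 66 mm across, 19 mm tall, lying flat among the things; to be left alone.
- tin_lid_c (a point): Centre of the loose pressed tin lid, 62 mm across, 10 mm tall, lying flat among the things; to be left alone.
Things that resemble listed ones, but are neither listed nor needed, are in the scene too. What is shaped like the part that bears jar_c but blue or turquoise is not meant.

How it is judged:
By the outcome, as a careful person would: the job done as asked, in the order asked, and still so for the second after the job is handed in, with the robot touching nothing.
It also fails if it takes over 115 s, if anything falls off the work surface, if the arm or the gripper's body presses on something with over 40 N, if the wrist force passes 120 N, or if a joint passes its speed limit or range.

### The arm

A 6-joint arm with a two-finger parallel gripper is mounted at the origin on a cart in front of the work surface, level with it; the furniture and walls round the work are solid. World frame = base frame: x ahead of the robot, y to its left, z up, the work surface at z = 0. Lengths are in mm, angles in rad, forces in N, time in s.
With the tool pointing down it reaches from about 375 to 825 mm from the base axis. Payload 5.5 kg.
Tool frame: the origin (TCP) lies on the centre line of the jaws, within the pads' length; the fingertips stand r.finger_overhang ahead of it and the grasp point (between the pads) lies 2 mm behind it (r.finger_overhang is the distance from the TCP to the fingertips, in mm); y points along the fingers, z is the direction in which the jaws open and shut, and the axes are right-handed (so a half turn about y gives the same grasp; the last joint's range is limited). The gripper opens to 85 mm and grips with 20 to 120 N. Pads are 22 mm wide; open, the fingers measure 114 mm over their backs; the gripper's body (76 mm by 85 mm) begins 54 mm behind the grasp point. The pads swing forward as they close: fully open they stand 13 mm farther back than shut.
Start: joints at [1.236, 0.314, -0.047, 1.21, 0, 1.571], TCP at [197.145, 566.682, 248.299] pointing down, gripper open.
Joint ranges: [-2.67, 2.67], [-0.69, 1.73], [-1.03, 1.25], [-2.08, 2.16], [-1.42, 1.45], [-3.14, 3.14]. Speed limits (rad/s): [2.39, 2.39, 3.01, 3.14, 3.14, 3.14].

### API

Orientations are given as a rotation vector (axis times angle).
In Python, from station import r, imaging, ticket, finder gives the robot as it stands.
- The arm moves only by the tool servo_tool, never from a script. Its argument "motion" is text: rows parted by semicolons, each of 7 numbers parted by spaces: the finger opening in cm, from 0 to 8.54, then the shift along the tool's x, y, z in cm, then the turn, a rotation vector about the tool's x, y, z in rad. A call has 1 to 20 rows; each row shifts and turns the commanded pose from where the row before left it, along the tool's axes as they then stand; what a row does not reach is not made up. A row lasts 1/10 s, in which the tool goes at most 50 mm and 8.59 degrees, less where a joint would pass 70% of its speed; a pose out of reach is approached as far as the arm can. A call is refused whole if a number of a shift passes 5 or a number of a turn 0.15, either way. A call with a gripper value outside its range is refused whole. The fingers move at their own pace and stop on an object; "squeeze" is the grip in N (left out, the last holds). Time passes only in rows, so rows that do not move let the fingers close. It gives the time, the measured TCP pose, the force and the opening at its end, in the units of the state.
- r.get_state(): the state, without advancing time (a new reading comes with each control period).
- imaging.get_image(name): name is "scene" or "top" or "wrist"; returns a dict with "color" (420x560x3 uint8, red, green, blue), "vfov" (degrees; the focal length in pixels is half the picture's height over the tangent of half this angle, whatever the lens; pixels are square), "cx", "cy" (the principal point, pixels), "R" (3x3) and "t" (3): a world point X has camera coordinates R X + t. Camera axes: x right, y down, z forward; pixel columns grow to the right and rows downward; lengths in mm; the calibration is good to about 2 mm. A picture is of the moment at which its call begins. There is no depth.
- ticket.sign_off(): hands the job in, once; it reports no verdict.
Trained networks look in the newest picture that a camera, given by its name, has taken for a name from the list of things; names that differ only in an ending like _2 or _b are one class to them, and where a whole thing is asked for, a point or a joint stands for the part that bears it (a point fixed in the world has none). Each returns a list of dicts, best first, with "score" (0 to 1); they miss things now and then, are a little off and sometimes report something else, mostly with a low value. They report only what shows in the picture. A call takes as long as a camera call. They do not tell look-alikes from the thing itself.
- finder.find_in(camera, query): "position" ([x, y, z] in mm, in world coordinates, good to about 4 mm: the middle of the surface that is visible of it).
The state is a dict: "t": time; "joints": joint angles; "dq": joint speeds; "joint_torque": joint torques, N m; "ee_pos": TCP position; "orientation": TCP orientation; "force": force on the tool from outside, world axes, zero at the start; "moment": the same for the moment, N m; "finger_gap": finger opening in mm.
Only numpy, scipy, OpenCV 4.12 (cv2) and the standard library are available. Lean on these libraries where they do the work, as an engineer would, in place of code of your own. Each camera call takes 0.05 s, during which the arm holds its last target. There are 200 camera calls.

## Working session

There is one attempt and no reset: what is moved stays moved. The work goes in short steps, Python scripts to look and compute and a tool call to move; the robot and the scene stay as the last step left them, time stands still between calls to the robot, and variables do not carry over. Pictures are saved under pics/ and viewed, about 12 in all and at most 16, crops included, and the job is handed in when it is done.

Besides the shell and the picture viewer there is one more tool, called after "Emit:" as name(argument=value, ...) on one line, values as JSON. servo_tool: Moves the arm, as the interface text tells. Its arguments: {"type":"object","properties":{"motion":{"type":"string"},"squeeze":{"type":"number"}},"required":["motion"]}

```bash
ls; mkdir -p pics; cat > h.py <<'E'
import numpy as np, cv2
from scipy.spatial.transform import Rotation as Ro
from station import r, imaging, ticket, finder
def grab(n,f=None):
    im=imaging.get_image(n)
    if f: cv2.imwrite('pics/'+f,im['color'][:,:,::-1])
    return im
def foc(im): return im['color'].shape[0]/2/np.tan(np.radians(im['vfov'])/2)
def p2w(im,u,v,z):
    d=np.array([(u-im['cx'])/foc(im),(v-im['cy'])/foc(im),1.]); R=np.array(im['R']);t=np.array(im['t'])
    c=-R.T@t; d=R.T@d
    return c+d*(z-c[2])/d[2]
def w2p(im,X):
    c=np.array(im['R'])@np.array(X)+np.array(im['t']); return c[:2]/c[2]*foc(im)+[im['cx'],im['cy']]
def st():
    s=r.get_state(); print('t',round(s['t'],2),'p',np.round(s['ee_pos'],1),'rv',np.round(s['orientation'],3),'F',np.round(s['force'],1),'gap',round(s['finger_gap'],1),'q',np.round(s['joints'],2)); return s
E
python3 - <<'E'
from h import *
s=st(); print(Ro.from_rotvec(s['orientation']).as_matrix().round(3), r.finger_overhang)
for n in ['top','scene']:
    im=grab(n,n+'0.png'); print(n,im['vfov'],im['cx'],im['cy'],-np.array(im['R']).T@im['t'])
    for q in 'jar_c air_cap_c marker_c scraper_c jar_mat cap_mat marker_mat scraper_mat tape_c tin_lid_c'.split():
        print(q,[(np.round(d['position']).astype(int).tolist(),round(d['score'],2),w2p(im,d['position']).astype(int).tolist()) for d in finder.find_in(n,q)][:4])
E
```

```text
pics
t 0.0 p [197.  566.2 247.4] rv [-1.556  0.263 -0.263] F [-0.1 -0.4 -1. ] gap 85.2 q [ 1.24  0.31 -0.05  1.21 -0.    1.57]
[[ 0.944 -0.001  0.329]
 [-0.329 -0.002  0.944]
 [ 0.    -1.    -0.002]] 17.0
top 45.52580691065387 282.89376361992623 213.01100829333248 [ 335.35593766  149.39548184 1195.50178382]
jar_c [([429, 199, 74], 0.81, [265, 259]), ([628, 324, 75], 0.62, [211, 173]), ([514, 455, 79], 0.6, [152, 221])]
air_cap_c [([550, 382, 8], 0.47, [190, 211])]
marker_c [([681, 145, 3], 0.69, [288, 159])]
scraper_c [([668, -91, 10], 0.67, [385, 162])]
jar_mat [([436, 39, 2], 0.61, [333, 258]), ([680, 142, 4], 0.17, [289, 159])]
cap_mat []
marker_mat [([432, 372, 7], 0.81, [193, 260]), ([426, -124, 14], 0.68, [403, 262]), ([544, -130, 8], 0.19, [403, 212])]
scraper_mat [([678, 142, 6], 0.89, [290, 160])]
tape_c [([541, 45, 17], 0.83, [331, 214]), ([427, 199, 75], 0.66, [265, 259])]
tin_lid_c []
scene 47.517004725442085 271.3662474205978 209.24181352425512 [-249.55185985  955.36130455  530.67320225]
jar_c [([415, 221, 50], 0.68, [289, 239]), ([623, 352, 38], 0.62, [189, 231])]
air_cap_c [([544, 386, 9], 0.55, [198, 258])]
marker_c [([415, -116, 12], 0.52, [371, 215])]
scraper_c [([662, -112, 4], 0.71, [303, 195])]
jar_mat [([433, 38, 3], 0.61, [331, 232])]
cap_mat [([542, 214, 8], 0.68, [253, 236])]
marker_mat [([425, 380, 6], 0.59, [234, 278])]
scraper_mat []
tape_c [([542, 42, 20], 0.7, [299, 214]), ([544, 216, 6], 0.16, [252, 237])]
tin_lid_c [([546, -127, 8], 0.75, [336, 202])]
```

```bash
python3 - <<'E'
import cv2
a=cv2.imread('pics/top0.png')[110:320,110:450]
cv2.imwrite('pics/top0c.png',cv2.resize(a,None,fx=2.35,fy=2.35,interpolation=cv2.INTER_CUBIC))
a=cv2.imread('pics/scene0.png')[150:350,130:410]
cv2.imwrite('pics/scene0c.png',cv2.resize(a,None,fx=2.8,fy=2.8,interpolation=cv2.INTER_CUBIC))
E
```

```text
(no output)
```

View pics/top0c.png

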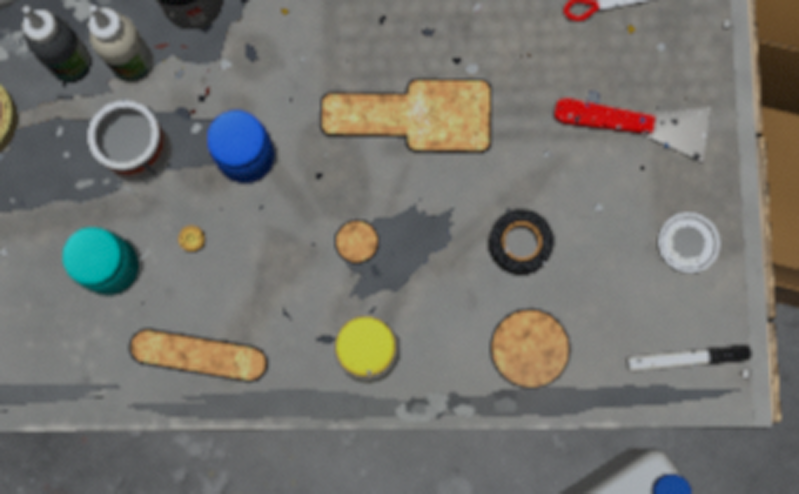

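View pics/scene0c.png

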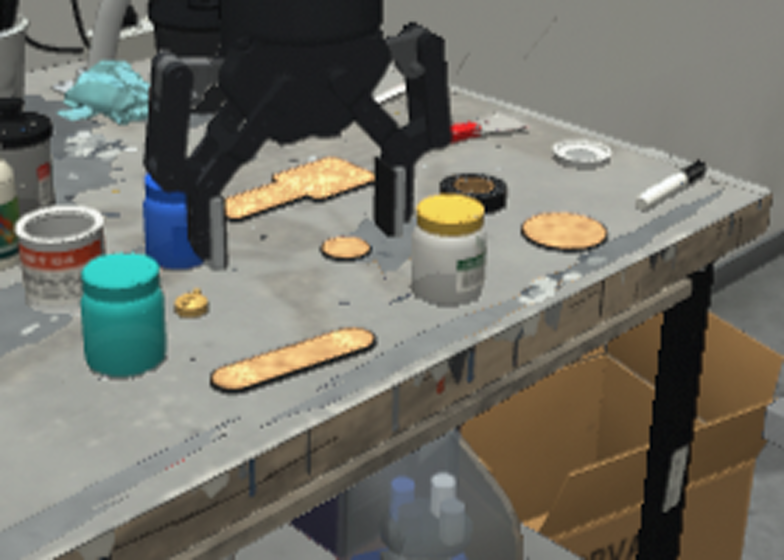

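The top crop shows the yellow-lidded jar at crop pixel (366,347). The blue (240,145) and teal (95,258) jars are the decoys. The other things are the air cap (191,238), pen (690,357), scraper (630,125) and the four mats. Next I measure them by segmentation.

```bash
python3 - <<'E'
from h import *
im=grab('top','top1.png'); c=im['color']; hsv=cv2.cvtColor(c,cv2.COLOR_RGB2HSV)
big=cv2.resize(c,None,fx=4,fy=4,interpolation=cv2.INTER_CUBIC); hsv=cv2.cvtColor(big,cv2.COLOR_RGB2HSV)
def W(p,z): return p2w(im,(p[0]+.5)/4-.5,(p[1]+.5)/4-.5,z)[:2]
def box(cx,cy,w,h): # crop px -> mask window
    f=4/2.35; m=np.zeros(hsv.shape[:2],np.uint8); X=(cx/2.35+110)*4; Y=(cy/2.35+110)*4
    m[int(Y-h*f/2):int(Y+h*f/2),int(X-w*f/2):int(X+w*f/2)]=255; return m
cork=cv2.inRange(hsv,(5,70,90),(25,255,255)); 
yel=cv2.inRange(hsv,(24,120,80),(35,255,255)); brass=cv2.inRange(hsv,(12,70,60),(35,255,255))
red=cv2.inRange(hsv,(0,150,80),(5,255,255))|cv2.inRange(hsv,(172,150,80),(180,255,255))
white=cv2.inRange(hsv,(0,0,185),(180,60,255)); black=cv2.inRange(hsv,(0,0,0),(180,255,70))
for n,mk,b,z in [('jar',yel,(366,347,90,90),78),('jar_mat',cork,(530,347,100,100),4),('cap',brass,(191,238,50,50),12),('cap_mat',cork,(356,240,70,70),4),
  ('marker_mat',cork,(198,354,170,80),4),('scraper_mat',cork,(405,115,200,100),4),('handle',red,(605,116,120,60),12),('penwhite',white,(670,360,110,34),8),('pencap',black,(732,353,50,30),8)]:
    m=mk&box(*b); cs,_=cv2.findContours(m,0,2)
    k=max(cs,key=cv2.contourArea)
    P=np.array([W(p,z) for p in k[:,0]],np.float32)
    (a,bb,ang)=cv2.minAreaRect(P); bx=cv2.boxPoints((a,bb,ang)); e=bx[1]-bx[0]; f=bx[2]-bx[1]; L=e if np.linalg.norm(e)>np.linalg.norm(f) else f
    M=cv2.moments(P); print(n,'rect c',np.round(a,1),'size',np.round(bb,1),'long dir',round(float(np.degrees(np.arctan2(L[1],L[0])))%180,1),'centroid',np.round([M['m10']/M['m00'],M['m01']/M['m00']],1))
for n,b in [('blade tip a',(710,109)),('blade tip b',(701,161))]: print(n,p2w(im,b[0]/2.35+110-.3,b[1]/2.35+110-.3,2).round(1))
E
```

```text
jar rect c [433.4 199.5] size [55.9 55.9] long dir 89.9 centroid [434.  199.7]
jar_mat rect c [437.3  36.3] size [78.5 78.4] long dir 89.7 centroid [437.5  36.2]
cap rect c [551.  381.2] size [27.7 27.1] long dir 1.5 centroid [550.9 381.2]
cap_mat rect c [548.1 212.1] size [44.3 43.6] long dir 0.0 centroid [548.3 212.1]
marker_mat rect c [432.2 372.6] size [139.8  35.6] long dir 80.4 centroid [432.2 372.5]
scraper_mat rect c [682.8 160.9] size [177.7  78.4] long dir 89.0 centroid [683.  149.1]
handle rect c [675.1 -45.1] size [102.9  27.3] long dir 77.6 centroid [677.1 -42.6]
penwhite rect c [ 424.7 -103. ] size [ 7.8 75.3] long dir 95.0 centroid [ 424.7 -106.2]
pencap rect c [ 429.8 -164.1] size [15.9 41.4] long dir 95.4 centroid [ 429.8 -164. ]
blade tip a [ 687.2 -158.4    2. ]
blade tip b [ 631.2 -146.3    2. ]
```

```bash
cat > plan.py <<'E'
from h import *
import sys
# usage: plan.py x y z zyaw_deg  (tool pointing down, z axis at zyaw)
x,y,z,yaw=map(float,sys.argv[1:5]); s=st()
Rc=Ro.from_rotvec(s['orientation']).as_matrix()
d=Rc.T@(np.array([x,y,z])-s['ee_pos'])/10
c,n=np.cos(np.radians(yaw)),np.sin(np.radians(yaw))
Rt=np.column_stack([[n,-c,0],[0,0,-1],[c,n,0]])
print('zyaw now',np.degrees(np.arctan2(Rc[1,2],Rc[0,2])).round(1),'shift cm',d.round(2),'len',np.linalg.norm(d).round(1),'turn (after shift)',Ro.from_matrix(Rc.T@Rt).as_rotvec().round(3))
E
python3 plan.py 434 200 150 70.8
```

```text
t 1.15 p [197.2 566.7 248.3] rv [-1.555  0.263 -0.263] F [-0.1  0.7 -0.3] gap 85.5 q [ 1.24  0.31 -0.05  1.21 -0.    1.57]
zyaw now 70.8 shift cm [ 34.42   9.83 -26.85] len 44.7 turn (after shift) [0. 0. 0.]
```

Emit:
servo_tool(motion="8.54 3.13 0.89 -2.44 0 0 0;8.54 3.13 0.89 -2.44 0 0 0;8.54 3.13 0.89 -2.44 0 0 0;8.54 3.13 0.89 -2.44 0 0 0;8.54 3.13 0.89 -2.44 0 0 0;8.54 3.13 0.89 -2.44 0 0 0;8.54 3.13 0.89 -2.44 0 0 0;8.54 3.13 0.89 -2.44 0 0 0;8.54 3.13 0.89 -2.44 0 0 0;8.54 3.13 0.89 -2.44 0 0 0;8.54 3.13 0.89 -2.44 0 0 0;8.54 0 0 0 0 0 0;8.54 0 0 0 0 0 0", squeeze=50)

```text
t: 2.45
ee_pos: [434.2, 199.5, 150.3]
orientation: [-1.554, 0.265, -0.264]
force: [-0.5, 0.6, 0.1]
finger_gap: 85.3
```

```bash
python3 plan.py 434 200 46 70.8; python3 -c "
from h import *
im=grab('wrist','w1.png'); print(w2p(im,[434,200,78]), -np.array(im['R']).T@im['t'])"
```

```text
t 2.45 p [434.2 199.5 150.3] rv [-1.554  0.265 -0.264] F [-0.5  0.6  0.1] gap 85.3 q [ 0.43  0.15 -0.49  0.93  0.    0.77]
zyaw now 70.7 shift cm [-0.03 10.43  0.04] len 10.4 turn (after shift) [-0.    -0.002 -0.001]
[284.01725755 228.312055  ] [358.33592097 226.15007869 276.87542036]
```

View pics/w1.png

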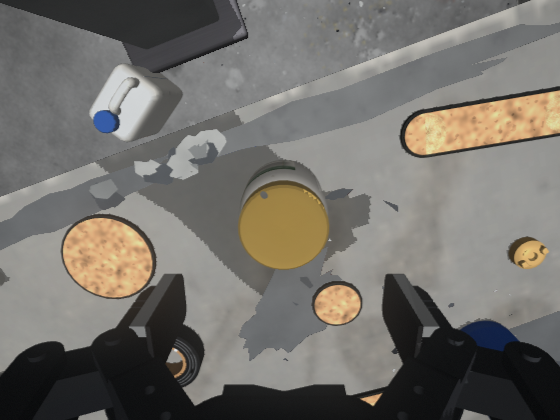

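The wrist view shows the lid centred at (284,225), and I predicted (284,228). The fit is good, so I descend and grip.

Emit:
servo_tool(motion="8.54 0 3.5 0 0 0 0;8.54 0 3.5 0 0 0 0;8.54 0 2 0 0 0 0;8.54 0 1.4 0 0 0 0;8.54 0 0 0 0 0 0;5.5 0 0 0 0 0 0;5.5 0 0 0 0 0 0;5.5 0 0 0 0 0 0;5.5 0 0 0 0 0 0;5.5 0 0 0 0 0 0;5.5 0 -1 0 0 0 0;5.5 0 -2 0 0 0 0;5.5 0 -2 0 0 0 0;5.5 0 0 0 0 0 0", squeeze=50)

```text
t: 3.9
ee_pos: [436.4, 201.1, 99.5]
orientation: [-1.552, 0.259, -0.266]
force: [1.1, 0.2, -1.5]
finger_gap: 59.2
```

```bash
python3 plan.py 437.4 36.3 100 70.7
```

```text
t 3.9 p [436.4 201.1  99.5] rv [-1.552  0.259 -0.266] F [ 1.1  0.2 -1.5] gap 59.2 q [ 0.43  0.2  -0.55  0.81 -0.    0.77]
zyaw now 70.8 shift cm [  5.51  -0.08 -15.53] len 16.5 turn (after shift) [-0.004  0.002  0.004]
```

```bash
python3 -c "
from h import *
im=grab('scene','s2.png'); a=cv2.imread('pics/s2.png')[120:330,150:430]
cv2.imwrite('pics/s2c.png',cv2.resize(a,None,fx=2.5,fy=2.5,interpolation=cv2.INTER_CUBIC));st()"
```

```text
t 3.95 p [435.6 200.8  98.1] rv [-1.553  0.26  -0.265] F [ 0.5  1.  -2.6] gap 58.9 q [ 0.43  0.21 -0.56  0.81 -0.    0.77]
```

View pics/s2c.png

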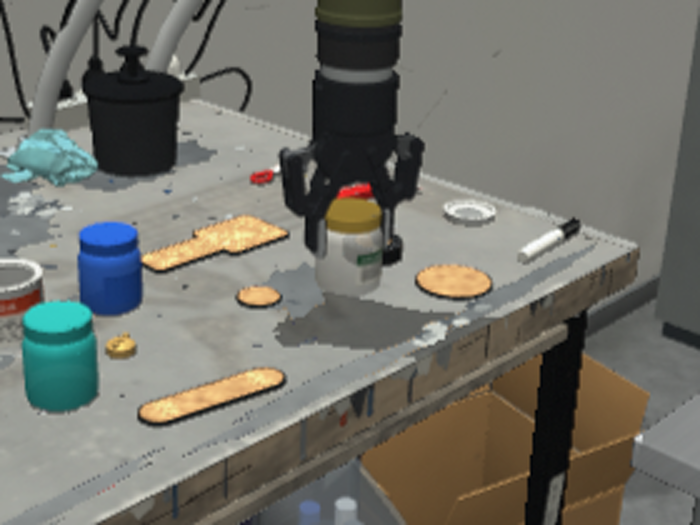

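Emit:
servo_tool(motion="5.5 1.1 0 -3.1 0 0 0;5.5 1.1 0 -3.1 0 0 0;5.5 1.1 0 -3.1 0 0 0;5.5 1.1 0 -3.1 0 0 0;5.5 1.1 0 -3.1 0 0 0;5.5 0 0 0 0 0 0;5.5 0 0 0 0 0 0;5.5 0 0 0 0 0 0")

```text
t: 4.75
ee_pos: [434.9, 36.2, 96.0]
orientation: [-1.555, 0.263, -0.262]
force: [-0.1, 0.6, -2.3]
finger_gap: 59.0
```

```bash
python3 plan.py 437.4 36.3 51 70.7; python3 -c "
from h import *
im=grab('top','t3.png'); c=cv2.resize(im['color'],None,fx=4,fy=4,interpolation=cv2.INTER_CUBIC);hsv=cv2.cvtColor(c,cv2.COLOR_RGB2HSV)
m=cv2.inRange(hsv,(24,120,80),(35,255,255));m[:,:900]=0;cs,_=cv2.findContours(m,0,2)
for k in sorted(cs,key=cv2.contourArea)[-2:]: print(cv2.contourArea(k),[p2w(im,(u+.5)/4-.5,(v+.5)/4-.5,128).round(1) for u,v in [cv2.minEnclosingCircle(k)[0]]])"
```

```text
t 4.75 p [434.9  36.2  96. ] rv [-1.555  0.263 -0.262] F [-0.1  0.6 -2.3] gap 59.0 q [ 0.08  0.14 -0.65  0.79  0.    0.42]
zyaw now 70.8 shift cm [0.24 4.5  0.1 ] len 4.5 turn (after shift) [-0.     0.003 -0.001]
0.0 [array([729.1, -54.7, 128. ])]
0.0 [array([730.3, -54.4, 128. ])]
```

Emit:
servo_tool(motion="5.5 0.24 2.5 0.1 0 0 0;5.5 0 1.5 0 0 0 0;5.5 0 0.5 0 0 0 0;5.5 0 0.1 0 0 0 0;5.5 0 0 0 0 0 0;5.5 0 0 0 0 0 0")

```text
t: 5.4
ee_pos: [436.9, 36.7, 51.9]
orientation: [-1.555, 0.262, -0.26]
force: [-9.6, 0.8, 20.5]
finger_gap: 58.7
```

```bash
python3 plan.py 437.4 36.3 51 70.7
```

```text
t 5.4 p [436.9  36.7  51.9] rv [-1.555  0.262 -0.26 ] F [-9.6  0.8 20.5] gap 58.7 q [ 0.08  0.2  -0.69  0.68  0.    0.42]
zyaw now 70.9 shift cm [ 0.06  0.09 -0.03] len 0.1 turn (after shift) [-0.     0.004 -0.001]
```

Emit:
servo_tool(motion="5.5 0 -0.1 0 0 0 0;8.54 0 0 0 0 0 0;8.54 0 0 0 0 0 0;8.54 0 0 0 0 0 0;8.54 0 0 0 0 0 0;8.54 0 0 0 0 0 0;8.54 0 -2 0 0 0 0;8.54 0 -4 0 0 0 0;8.54 0 -4.5 0 0 0 0;8.54 0 -3 0 0 0 0;8.54 0 0 0 0 0 0")

```text
t: 6.5
ee_pos: [440.8, 35.9, 190.7]
orientation: [-1.553, 0.257, -0.269]
force: [0.5, 0.1, 0.2]
finger_gap: 85.4
```

```bash
python3 plan.py 551 381.2 150 27; python3 -c "
from h import *
im=grab('wrist','w3.png');print(w2p(im,[437.4,36.3,78]),w2p(im,[437.4,36.3,4]))"
```

```text
t 6.5 p [440.8  35.9 190.7] rv [-1.553  0.257 -0.269] F [0.5 0.1 0.2] gap 85.4 q [ 0.08  0.05 -0.51  1.01 -0.    0.42]
zyaw now 70.8 shift cm [-0.98  4.18 36.22] len 36.5 turn (after shift) [-0.006  0.765  0.006]
[281.8173146  202.71467211] [281.92915111 177.99501724]
```

View pics/w3.png

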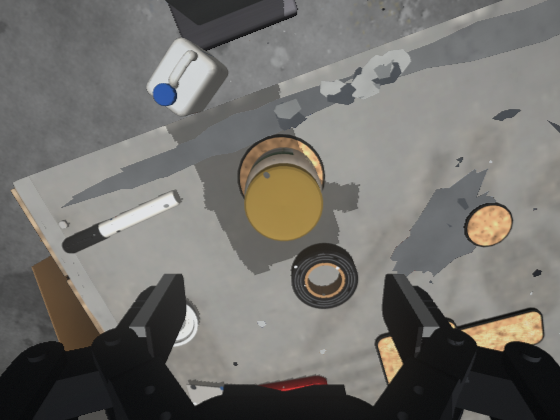

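The jar stands within its mat: its lid centre is at (284,201), against a predicted (282,203). Next is the air cap.

Emit:
servo_tool(motion="4.5 -0.1 0.4 3.62 0 0 0;4.5 -0.1 0.4 3.62 0 0 0;4.5 -0.1 0.4 3.62 0 0 0;4.5 -0.1 0.4 3.62 0 0 0;4.5 -0.1 0.4 3.62 0 0 0;4.5 -0.1 0.4 3.62 0 0 0;4.5 -0.1 0.4 3.62 0 0 0;4.5 -0.1 0.4 3.62 0 0 0;4.5 -0.1 0.4 3.62 0 0 0;4.5 -0.1 0.4 3.62 0 0 0;4.5 0 0 0 0 0.1275 0;4.5 0 0 0 0 0.1275 0;4.5 0 0 0 0 0.1275 0;4.5 0 0 0 0 0.1275 0;4.5 0 0 0 0 0.1275 0;4.5 0 0 0 0 0.1275 0;4.5 0 0 0 0 0 0;4.5 0 0 0 0 0 0", squeeze=30)

```text
t: 8.35
ee_pos: [546.6, 380.4, 144.9]
orientation: [-1.399, 0.854, -0.853]
force: [0.5, 0.2, -0.5]
finger_gap: 45.3
```

```bash
python3 plan.py 551 381.2 22 27; python3 -c "
from h import *
im=grab('wrist','w4.png');print(w2p(im,[551,381.2,12])); print(finder.find_in('wrist','air_cap_c')[:2])
a=cv2.imread('pics/w4.png')[80:300,180:400];cv2.imwrite('pics/w4c.png',cv2.resize(a,None,fx=2.5,fy=2.5))"
```

```text
t 8.35 p [546.6 380.4 144.9] rv [-1.399  0.854 -0.853] F [ 0.5  0.2 -0.5] gap 45.3 q [ 0.61  0.49 -0.02  1.06 -0.    1.7 ]
zyaw now 27.2 shift cm [ 0.13 12.29  0.45] len 12.3 turn (after shift) [0.002 0.003 0.   ]
[288.21826684 202.12974728]
[{'position': [548.5, 379.9, 8.5], 'score': 0.65}]
```

View pics/w4c.png

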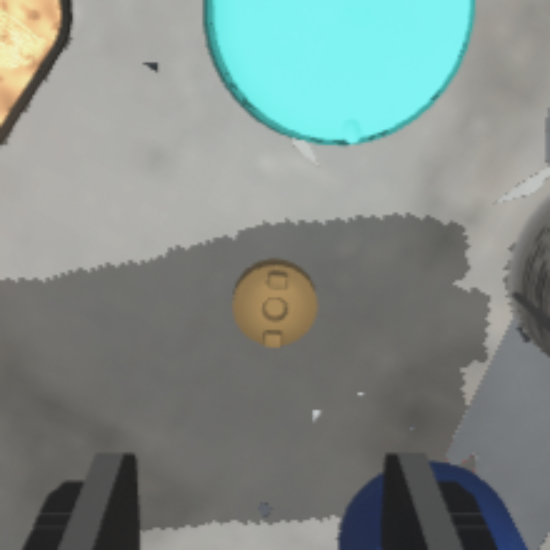

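The cap sits at (290,202), as predicted (288,202), and its horns lie across the jaw direction. I grip it.

Emit:
servo_tool(motion="4.5 0.13 4 0.45 0 0 0;4.5 0 4 0 0 0 0;4.5 0 2.5 0 0 0 0;4.5 0 1.3 0 0 0 0;4.5 0 0.6 0 0 0 0;4.5 0 0 0 0 0 0;2 0 0 0 0 0 0;2 0 0 0 0 0 0;2 0 0 0 0 0 0;2 0 0 0 0 0 0;2 0 0 0 0 0 0", squeeze=30)

```text
t: 9.55
ee_pos: [553.1, 382.7, 24.3]
orientation: [-1.393, 0.854, -0.856]
force: [0.6, -0.5, 7.1]
finger_gap: 23.4
```

```bash
python3 plan.py 548.2 212.1 100 27
```

```text
t 9.55 p [553.1 382.7  24.3] rv [-1.393  0.854 -0.856] F [ 0.6 -0.5  7.1] gap 23.4 q [ 0.61  0.6  -0.14  0.82 -0.    1.7 ]
zyaw now 27.0 shift cm [14.97 -7.6  -8.15] len 18.7 turn (after shift) [-0.003 -0.    -0.   ]
```

Emit:
servo_tool(motion="2 0 -0.2 0 0 0 0;2 0 0 0 0 0 0;2 0 0 0 0 0 0")

```text
t: 9.85
ee_pos: [551.7, 381.7, 24.4]
orientation: [-1.396, 0.856, -0.856]
force: [-0.5, -0.5, 2.0]
finger_gap: 23.3
```

Emit:
servo_tool(motion="2 0 -2 0 0 0 0;2 0 -3.5 0 0 0 0;2 0 -2 0 0 0 0;2 3 0 -1.63 0 0 0;2 3 0 -1.63 0 0 0;2 3 0 -1.63 0 0 0;2 3 0 -1.63 0 0 0;2 3 0 -1.63 0 0 0;2 0 0 0 0 0 0;2 0 0 0 0 0 0;2 0 0 0 0 0 0")

```text
t: 10.95
ee_pos: [547.5, 211.9, 99.4]
orientation: [-1.396, 0.855, -0.855]
force: [-0.3, 0.0, -0.2]
finger_gap: 23.3
```

```bash
python3 plan.py 548.2 212.1 30 27;  python3 -c "
from h import *
im=grab('wrist','w5.png');print(w2p(im,[548.2,212.1,4]))
a=cv2.imread('pics/w5.png')[80:380,130:430];cv2.imwrite('pics/w5c.png',cv2.resize(a,None,fx=2,fy=2))"
```

```text
t 10.95 p [547.5 211.9  99.4] rv [-1.396  0.855 -0.855] F [-0.3  0.  -0.2] gap 23.3 q [ 0.37  0.39 -0.3   0.89  0.    1.47]
zyaw now 27.0 shift cm [0.02 6.94 0.07] len 6.9 turn (after shift) [-0.  0. -0.]
[283.3728053 217.1664801]
```

View pics/w5c.png

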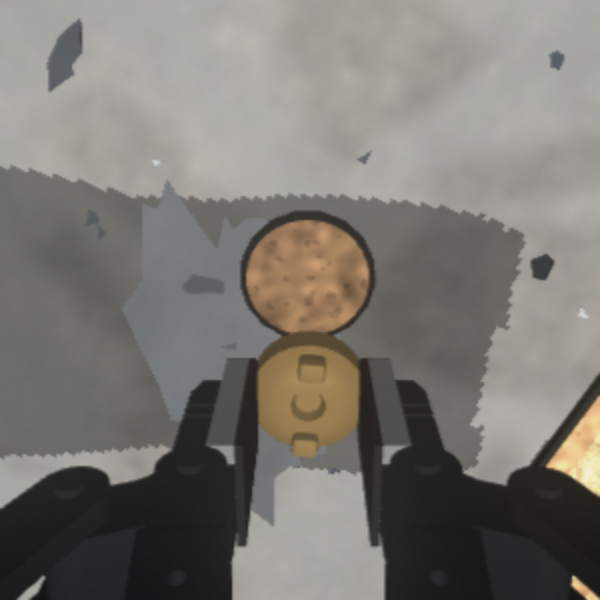

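Emit:
servo_tool(motion="2 0 3 0 0 0 0;2 0 2.5 0 0 0 0;2 0 1.1 0 0 0 0;2 0 0.3 0 0 0 0;2 0 0.2 0 0 0 0;2 0 0 0 0 0 0;2 0 0 0 0 0 0")

```text
t: 11.7
ee_pos: [548.2, 211.6, 29.5]
orientation: [-1.394, 0.855, -0.856]
force: [0.4, 0.1, -0.5]
finger_gap: 23.0
```

Emit:
servo_tool(motion="2 0 0.1 0 0 0 0;2 0 0.1 0 0 0 0;2 0 0 0 0 0 0;2 0 0 0 0 0 0")

```text
t: 12.1
ee_pos: [548.1, 211.5, 28.2]
orientation: [-1.394, 0.855, -0.856]
force: [-2.4, -1.2, 9.4]
finger_gap: 23.4
```

Emit:
servo_tool(motion="4.5 0 0 0 0 0 0;4.5 0 0 0 0 0 0;4.5 0 0 0 0 0 0;4.5 0 0 0 0 0 0;4.5 0 -2 0 0 0 0;4.5 0 -4 0 0 0 0;4.5 0 -4 0 0 0 0;4.5 0 -2 0 0 0 0;4.5 0 0 0 0 0 0;4.5 0 0 0 0 0 0")

```text
t: 13.1
ee_pos: [547.3, 211.2, 146.3]
orientation: [-1.396, 0.855, -0.856]
force: [-0.0, -0.1, -0.4]
finger_gap: 44.9
```

```bash
python3 plan.py 426.5 -125 130 5.2;  python3 -c "
from h import *
im=grab('wrist','w6.png');print(w2p(im,[548.2,212.1,4]),w2p(im,[548.2,212.1,16]))
a=cv2.imread('pics/w6.png')[100:300,180:380];cv2.imwrite('pics/w6c.png',cv2.resize(a,None,fx=2,fy=2))"
```

```text
t 13.1 p [547.3 211.2 146.3] rv [-1.396  0.855 -0.856] F [-0.  -0.1 -0.4] gap 44.9 q [ 0.37  0.35 -0.24  0.98  0.    1.47]
zyaw now 27.0 shift cm [ 24.47   1.62 -26.02] len 35.8 turn (after shift) [-0.    0.38 -0.  ]
[283.90710496 196.63998755] [283.94157752 201.05073799]
```

View pics/w6c.png

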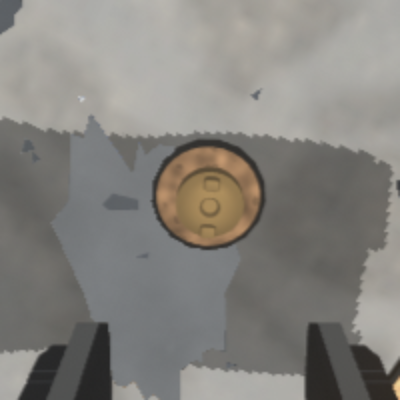

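The cap is on its mat with its horns up. Now the pen.

Emit:
servo_tool(motion="4.5 2.72 0.1 -2.89 0 0 0;4.5 2.72 0.1 -2.89 0 0 0;4.5 2.72 0.1 -2.89 0 0 0;4.5 2.72 0.1 -2.89 0 0 0;4.5 2.72 0.2 -2.89 0 0 0;4.5 2.72 0.2 -2.89 0 0 0;4.5 2.72 0.2 -2.89 0 0 0;4.5 2.72 0.3 -2.89 0 0 0;4.5 2.72 0.3 -2.89 0 0 0;4.5 0 0 0 0 0.127 0;4.5 0 0 0 0 0.127 0;4.5 0 0 0 0 0.127 0;4.5 0 0 0 0 0 0;4.5 0 0 0 0 0 0", squeeze=40)

```text
t: 14.55
ee_pos: [425.7, -124.7, 129.3]
orientation: [-1.253, 1.142, -1.139]
force: [0.7, -0.0, -0.6]
finger_gap: 44.8
```

```bash
python3 plan.py 426.5 -125 24 5.2;  python3 -c "
from h import *
im=grab('wrist','w7.png');print(w2p(im,[426.2,-125,8]),[w2p(im,[426.2-k*61.5*np.sin(np.radians(5.2)),-125+k*61.5*np.cos(np.radians(5.2)),8]).round() for k in (-1,1)])"
```

```text
t 14.55 p [ 425.7 -124.7  129.3] rv [-1.253  1.142 -1.139] F [ 0.7 -0.  -0.6] gap 44.8 q [-0.28  0.11 -0.59  0.87 -0.    1.19]
zyaw now 5.3 shift cm [ 0.04 10.53  0.1 ] len 10.5 turn (after shift) [ 0.002  0.002 -0.001]
[283.18042101 206.18624795] [array([283., 278.]), array([283., 123.])]
```

View pics/w7.png

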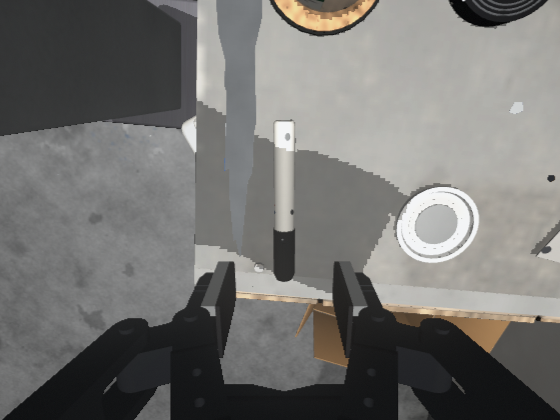

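Emit:
servo_tool(motion="4.5 0 4 0.1 0 0 0;4.5 0 3.5 0 0 0 0;4.5 0 2 0 0 0 0;4.5 0 1 0 0 0 0;4.5 0 0 0 0 0 0;1 0 0 0 0 0 0;1 0 0 0 0 0 0;1 0 0 0 0 0 0;1 0 0 0 0 0 0;1 0 0 0 0 0 0;1 0 0 0 0 0 0", squeeze=40)

```text
t: 15.7
ee_pos: [428.9, -125.3, 26.7]
orientation: [-1.249, 1.14, -1.144]
force: [-0.2, 0.5, 7.4]
finger_gap: 14.9
```

```bash
python3 plan.py 432.2 372.6 110 -9.6
```

```text
t 15.7 p [ 428.9 -125.3   26.7] rv [-1.249  1.14  -1.144] F [-0.2  0.5  7.4] gap 14.9 q [-0.28  0.25 -0.7   0.61  0.    1.2 ]
zyaw now 5.2 shift cm [-49.55  -8.36   4.83] len 50.5 turn (after shift) [-0.003  0.258  0.001]
```

Emit:
servo_tool(motion="1 0 -2 0 0 0 0;1 0 -4 0 0 0 0;1 0 -4 0 0 0 0;1 0 -3 0 0 0 0;1 0 0 0 0 0 0;1 -4.13 0 0.4 0 0 0;1 -4.13 0 0.4 0 0 0;1 -4.13 0 0.4 0 0 0;1 -4.13 0 0.4 0 0 0;1 -4.13 0 0.4 0 0 0;1 -4.13 0 0.4 0 0 0;1 -4.13 0 0.4 0 0 0;1 -4.13 0 0.4 0 0 0;1 -4.13 0 0.4 0 0 0;1 -4.13 0 0.4 0 0 0;1 -4.13 0 0.4 0 0 0;1 -4.13 0 0.4 0 0 0;1 0 0 0 0 0.129 0;1 0 0 0 0 0.129 0;1 0 0 0 0 0 0")

```text
t: 17.7
ee_pos: [430.3, 373.1, 154.5]
orientation: [-1.126, 1.332, -1.332]
force: [0.3, -0.3, 0.1]
finger_gap: 15.0
```

Emit:
servo_tool(motion="1 0 4 0 0 0 0;1 0 3 0 0 0 0;1 0 0 0 0 0 0;1 0 0 0 0 0 0")

```text
t: 18.1
ee_pos: [430.5, 372.4, 85.4]
orientation: [-1.127, 1.331, -1.331]
force: [-0.0, -0.2, -0.2]
finger_gap: 14.8
```

```bash
python3 plan.py 432.2 372.6 31 -9.6;  python3 -c "
from h import *
im=grab('wrist','w8.png');print(w2p(im,[432.2,372.6,4]))"
```

```text
t 18.1 p [430.5 372.4  85.4] rv [-1.127  1.331 -1.331] F [-0.  -0.2 -0.2] gap 14.8 q [ 0.71  0.37 -0.35  0.84  0.    2.45]
zyaw now -9.6 shift cm [-0.06  5.44  0.17] len 5.4 turn (after shift) [0.001 0.001 0.001]
[284.64132455 224.46049461]
```

View pics/w8.png

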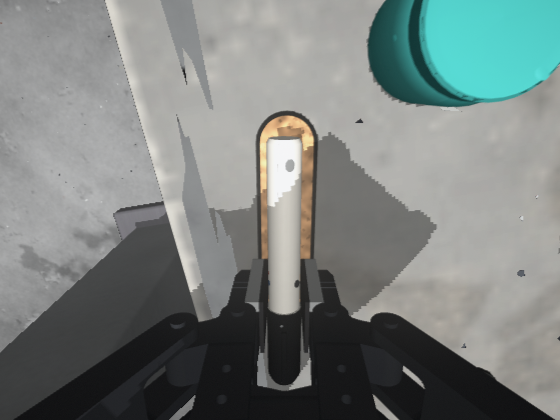

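Emit:
servo_tool(motion="1 0 3 0.15 0 0 0;1 0 1.8 0 0 0 0;1 0 0.5 0 0 0 0;1 0 0.2 0 0 0 0;1 0 0 0 0 0 0;1 0 0 0 0 0 0")

```text
t: 18.75
ee_pos: [433.2, 373.5, 31.8]
orientation: [-1.123, 1.331, -1.331]
force: [-0.7, -0.3, 0.2]
finger_gap: 14.9
```

Emit:
servo_tool(motion="1 0 0.1 0 0 0 0;1 0 0.1 0 0 0 0;1 0 0 0 0 0 0;1 0 0 0 0 0 0")

```text
t: 19.15
ee_pos: [433.1, 373.4, 30.7]
orientation: [-1.122, 1.331, -1.331]
force: [-2.4, -3.0, 14.2]
finger_gap: 15.2
```

Emit:
servo_tool(motion="3.5 0 0 0 0 0 0;3.5 0 0 0 0 0 0;3.5 0 0 0 0 0 0;3.5 0 0 0 0 0 0;4.5 0 -2 0 0 0 0;4.5 0 -4 0 0 0 0;4.5 0 -4 0 0 0 0;4.5 0 -2 0 0 0 0;4.5 0 0 0 0 0 0;4.5 0 0 0 0 0 0")

```text
t: 20.15
ee_pos: [432.3, 372.8, 148.2]
orientation: [-1.125, 1.332, -1.332]
force: [-0.1, 0.7, 0.0]
finger_gap: 44.9
```

```bash
python3 plan.py 673.5 -52.4 130 -8;  python3 -c "
from h import *
im=grab('wrist','w9.png');print(w2p(im,[432.2,372.6,4]),w2p(im,[432.2,372.6,12]))"
```

```text
t 20.15 p [432.3 372.8 148.2] rv [-1.125  1.332 -1.332] F [-0.1  0.7  0. ] gap 44.9 q [ 0.71  0.32 -0.28  0.98 -0.    2.45]
zyaw now -9.6 shift cm [37.89  1.82 30.89] len 48.9 turn (after shift) [-0.    -0.028 -0.   ]
[282.09072953 197.59447498] [282.0607283  200.48505517]
```

View pics/w9.png

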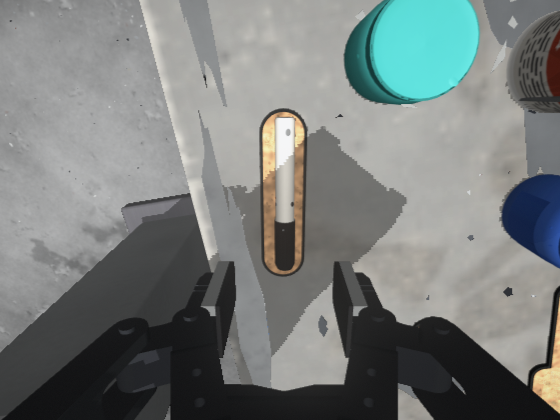

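The pen is centred inside its strip (mat rows 109-277, pen rows 117-270). Now the scraper.

Emit:
servo_tool(motion="5 3.16 0.15 2.57 0 0 0;5 3.16 0.15 2.57 0 0 0;5 3.16 0.15 2.57 0 0 0;5 3.16 0.15 2.57 0 0 0;5 3.16 0.15 2.57 0 0 0;5 3.16 0.15 2.57 0 0 0;5 3.16 0.15 2.57 0 0 0;5 3.16 0.15 2.57 0 0 0;5 3.16 0.15 2.57 0 0 0;5 3.16 0.15 2.57 0 0 0;5 3.16 0.15 2.57 0 0 0;5 3.16 0.15 2.57 0 -0.028 0;5 0 0 0 0 0 0;5 0 0 0 0 0 0;5 0 0 0 0 0 0", squeeze=60)

```text
t: 21.7
ee_pos: [671.7, -51.8, 128.9]
orientation: [-1.142, 1.314, -1.31]
force: [0.0, 0.3, 0.5]
finger_gap: 49.7
```

```bash
python3 plan.py 673.5 -52.4 24 -8;  python3 -c "
from h import *
im=grab('wrist','w10.png');a=np.radians(82);g=np.array([673.5,-52.4]);u=np.array([np.cos(a),np.sin(a)])
print([w2p(im,[*(g+k*u),z]).round() for k,z in((0,14),(60,12),(-45,12),(-100,2))])"
```

```text
t 21.7 p [671.7 -51.8 128.9] rv [-1.142  1.314 -1.31 ] F [0.  0.3 0.5] gap 49.7 q [-0.08  0.52 -0.02  1.03  0.    1.63]
zyaw now -8.0 shift cm [ 0.03 10.49  0.22] len 10.5 turn (after shift) [ 0.003  0.    -0.   ]
[array([285., 209.]), array([285., 126.]), array([285., 263.]), array([285., 314.])]
```

View pics/w10.png

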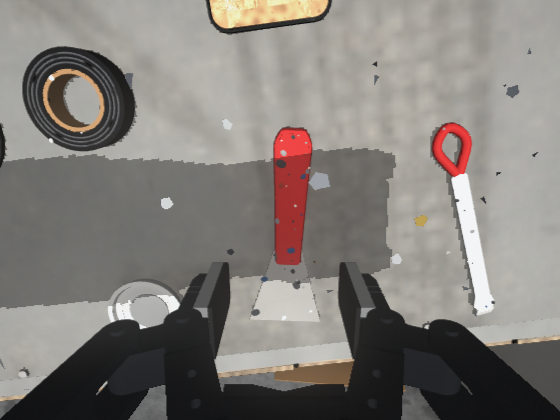

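The handle's columns run from 293 (end) to 288 (ferrule), so the scraper's axis is about 80° and the handle lies about 3.5 mm farther in +x than I estimated. I adjust for that and grip.

Emit:
servo_tool(motion="5 0 4 0.52 0 0.035 0;5 0 3.5 0 0 0 0;5 0 2 0 0 0 0;5 0 1 0 0 0 0;5 0 0 0 0 0 0;2 0 0 0 0 0 0;2 0 0 0 0 0 0;2 0 0 0 0 0 0;2 0 0 0 0 0 0;2 0 0 0 0 0 0;2 0 0 0 0 0 0", squeeze=60)

```text
t: 22.85
ee_pos: [679.4, -53.2, 27.4]
orientation: [-1.119, 1.335, -1.338]
force: [-1.8, 0.9, 6.9]
finger_gap: 20.7
```

```bash
python3 plan.py 683.1 180.9 100 -1
```

```text
t 22.85 p [679.4 -53.2  27.4] rv [-1.119  1.335 -1.338] F [-1.8  0.9  6.9] gap 20.7 q [-0.08  0.61 -0.11  0.84  0.    1.67]
zyaw now -10.0 shift cm [-23.13  -7.25  -3.69] len 24.5 turn (after shift) [-0.003 -0.157 -0.001]
```

Emit:
servo_tool(motion="2 0 -1.5 0 0 0 0;2 0 -3 0 0 0 0;2 0 -3 0 0 0 0;2 -3.86 0 -0.62 0 0 0;2 -3.86 0 -0.62 0 0 0;2 -3.86 0 -0.62 0 0 0;2 -3.86 0 -0.62 0 0 0;2 -3.86 0 -0.62 0 0 0;2 -3.86 0 -0.62 0 0 0;2 0 0 0 0 -0.0785 0;2 0 0 0 0 -0.0785 0;2 0 0 0 0 0 0;2 0 0 0 0 0 0;2 0 0 0 0 0 0")

```text
t: 24.25
ee_pos: [682.0, 180.7, 100.9]
orientation: [-1.199, 1.224, -1.224]
force: [-0.2, 0.5, -0.5]
finger_gap: 20.8
```

```bash
python3 plan.py 683.1 180.9 35 -1;  python3 -c "
from h import *
im=grab('wrist','w11.png');print(w2p(im,[683.1,180.9,4]))
a=grab('scene')['color'][100:300,150:400,::-1]
b=cv2.imread('pics/w11.png'); cv2.imwrite('pics/w11c.png',np.vstack([cv2.resize(b,(560,300)) if 0 else b[100:400,120:520],cv2.resize(a,(400,300))]))"
```

```text
t 24.25 p [682.  180.7 100.9] rv [-1.199  1.224 -1.224] F [-0.2  0.5 -0.5] gap 20.8 q [ 0.26  0.59  0.04  1.01 -0.    1.85]
zyaw now -1.1 shift cm [-0.02  6.59  0.11] len 6.6 turn (after shift) [-0.    -0.002 -0.   ]
[283.60659947 216.58052372]
```

View pics/w11c.png

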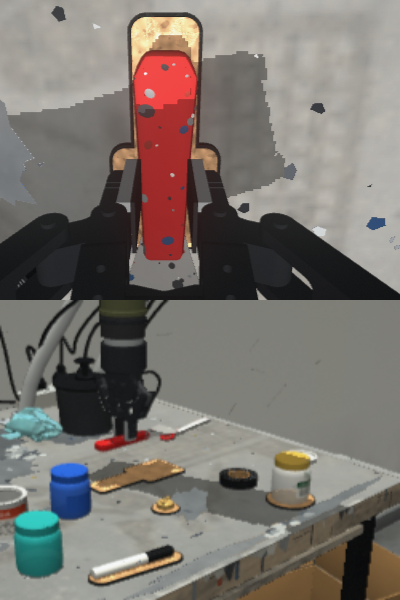

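Emit:
servo_tool(motion="2 0 3 0.1 0 0 0;2 0 2 0 0 0 0;2 0 1 0 0 0 0;2 0 0.5 0 0 0 0;2 0 0.2 0 0 0 0;2 0 0 0 0 0 0;2 0 0 0 0 0 0")

```text
t: 25.05
ee_pos: [683.6, 181.3, 34.5]
orientation: [-1.199, 1.221, -1.223]
force: [0.2, 0.3, -0.7]
finger_gap: 20.8
```

Emit:
servo_tool(motion="2 0 0.2 0 0 0 0;2 0 0.1 0 0 0 0;2 0 0 0 0 0 0;2 0 0 0 0 0 0")

```text
t: 25.45
ee_pos: [683.4, 181.3, 31.4]
orientation: [-1.199, 1.222, -1.223]
force: [-1.8, 0.9, 5.3]
finger_gap: 21.0
```

Contact. I release, rise and check.

Emit:
servo_tool(motion="2 0 0.1 0 0 0 0;4.5 0 0 0 0 0 0;4.5 0 0 0 0 0 0;4.5 0 0 0 0 0 0;4.5 0 0 0 0 0 0;4.5 0 -1.5 0 0 0 0;4.5 0 -4 0 0 0 0;4.5 0 -4 0 0 0 0;4.5 -4 -4 0 0 0 0;4.5 -4 -4 0 0 0 0;4.5 -4 0 0 0 0 0;4.5 -4 0 -4 0 0 0;4.5 -4 0 -4 0 0 0;4.5 -4 0 -4 0 0 0;4.5 0 0 -4 0 0 0;4.5 0 0 0 0 0 0;4.5 0 0 0 0 0 0")

```text
t: 27.15
ee_pos: [540.0, 400.9, 196.4]
orientation: [-1.2, 1.221, -1.221]
force: [0.6, 0.3, 0.0]
finger_gap: 45.0
```

```bash
python3 -c "
from h import *
st();im=grab('top','top9.png');a=im['color'][110:320,110:450,::-1]
cv2.imwrite('pics/top9c.png',cv2.resize(a,None,fx=2.35,fy=2.35,interpolation=cv2.INTER_CUBIC))"
```

```text
t 27.15 p [540.  400.9 196.4] rv [-1.2    1.221 -1.221] F [0.6 0.3 0. ] gap 45.0 q [ 0.64  0.47  0.07  1.16 -0.    2.23]
```

View pics/top9c.png

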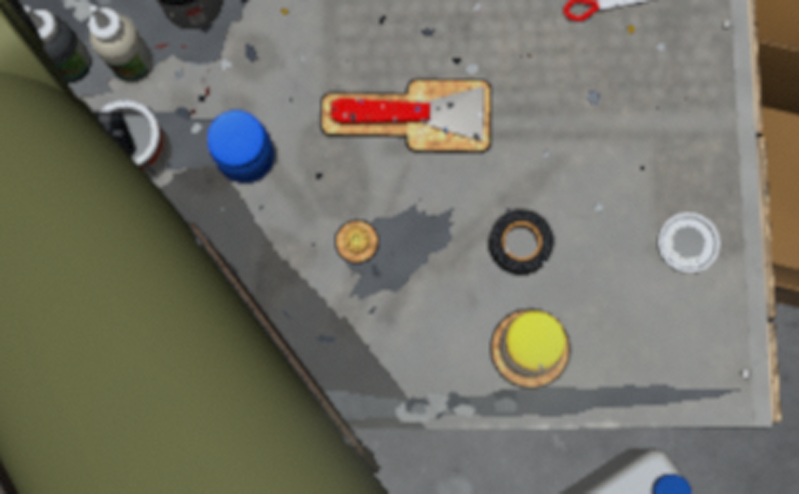

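```bash
python3 -c "
from h import *
print(ticket.sign_off())"
```

```text
the job is handed in; nothing more can be done
None
```

All four things are on their mats, set down in the order asked: jar, air cap, pen, scraper. I handed the job in at about 27 s, with the gripper empty and clear of everything.

- **Jar:** it stands upright. The wrist camera, and later the top camera once I allowed for the lid's height, put it within about 2 mm of the mat's centre.
- **Air cap:** it sits horns up within its small disc. The wrist picture taken after release showed mat all round it, and the last top picture shows it still there.
- **Pen:** it lies along its strip with about 5 mm or more to spare at each end. I confirmed this from above just after release. In the last picture the arm hides it, so that is its latest check.
- **Scraper:** it is within the outline, with its blade over the wide end. The top camera showed a margin on every side.
- **Left alone:** the tape and the tin lid are where they were, and I left the blue and turquoise jars alone.

No final check failed. Two readings were slightly off along the way:
- **Scraper angle:** the first estimates were about 2° out either way, and I corrected them from the wrist view before gripping.
- **Finger gap:** it read about 1 to 4 mm less than the object widths you gave for the jar, cap and pen. It read about 7 mm less for the scraper, whose handle tapers. Every grip still held.

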